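# Clear the cell counter with two keys

### The arm

A 7-joint arm with a two-finger parallel gripper is mounted at the origin on a cart in front of the work surface, level with it; the furniture and walls round the work are solid. World frame = base frame: x ahead of the robot, y to its left, z up, the work surface at z = 0. Lengths are in mm, angles in rad, forces in N, time in s.
With the tool pointing down it reaches from about 425 to 975 mm from the base axis. Payload 16.7 kg.
Tool frame: the origin (TCP) lies between the finger pads; the fingertips stand 17 mm ahead of it and the grasp point (between the pads) lies 2 mm behind it; z points along the fingers, y is the direction in which the jaws open and shut (so a half turn about z gives the same grasp; the last joint's range is limited). The gripper opens to 85 mm and grips with 20 to 120 N. Pads are 22 mm wide; open, the fingers measure 114 mm over their backs; the gripper's body (76 mm by 85 mm) begins 54 mm behind the grasp point. The pads swing forward as they close: fully open they stand 13 mm farther back than shut.
Start: joints at [-1.333, 0.426, 0.074, 1.606, -0.034, 1.111, -0.067], TCP at [254.631, 625.092, 248.302] pointing down, gripper open.
Joint ranges: [-2.85, 2.85], [-0.5, 2.14], [-1.23, 1.37], [0.21, 2.46], [-1.02, 4.16], [0.16, 2.05], [-2.73, 2.73]. Speed limits (rad/s): [1.89, 1.89, 2.39, 2.39, 3.01, 3.01, 3.01].

### API

Orientations are given as a unit quaternion [x, y, z, w].
In Python, from bench import manip gives the robot as it stands.
- The arm moves only by the shell command python3 -m pendant 'ROWS'. ROWS is a JSON object of lists of equal length, an entry for each row: "slide": the shift along the tool's x, y, z normalised to -1 to 1, where 1 is 50 cm, a list of three; "roll": the turn about the tool's z normalised to -1 to 1, where 1 is 30 degrees; "jaw": the gripper's target within -1 to 1 (fully open at 1, half-way at 0, shut at -1). In form: {"slide": [[x, y, z], ...], "roll": [roll, ...], "jaw": [jaw, ...]}. A call has 1 to 12 rows; each row is the pose to reach, as a shift and turn from the pose measured when the call began, along the tool's axes at that moment; what a row does not reach only later rows make up. A row lasts 1/8 s, in which the tool goes at most 62.5 mm and 10.7 degrees, less where a joint would pass 70% of its speed; a pose out of reach is approached as far as the arm can. A call with a number of a shift or a turn outside -1 to 1 is refused whole. A call with a gripper value outside its range is refused whole. The fingers move at their own pace and stop on an object; the grip force is fixed at half the most. Time passes only in rows, so rows that repeat a pose let the fingers close. It gives the time, the measured TCP pose, the force and the opening at its end, in the units of the state.
- manip.observe(): the state, without advancing time (a new reading comes with each control period).
- manip.read_camera(name): name is "scene" or "side" or "wrist"; returns a dict with "image" (480x640x3 uint8, red, green, blue), "range_z" (480x640 float32, mm along the optical axis (not along the pixel's ray), 0 where there is no reading), "fov_y" (degrees; the focal length in pixels is half the picture's height over the tangent of half this angle, whatever the lens; pixels are square), "cx", "cy" (the principal point, pixels), "view" (4x4, takes a point from world to camera coordinates); the wrist camera has in their place "mount" (4x4, takes a point from camera to tool coordinates, whose origin is the TCP and whose axes are the flange's). Camera axes: x right, y down, z forward; pixel columns grow to the right and rows downward; lengths in mm; the calibration is good to about 2 mm. A picture is of the moment at which its call begins: read the wrist's pose just before it.
- manip.hand_in(): hands the job in, once; it reports no verdict.
The state is a dict: "time": time; "joint_pos": joint angles; "qvel": joint speeds; "effort": joint torques, N m; "tool_pos": TCP position; "ee_rot": TCP orientation; "wrist_force": force on the tool from outside, world axes, zero at the start; "moment": the same for the moment, N m; "finger_gap": finger opening in mm.
Only numpy, scipy, OpenCV 4.12 (cv2) and the standard library are available. Lean on these libraries where they do the work, as an engineer would, in place of code of your own. Each camera call takes 0.05 s, during which the arm holds its last target. There are 200 camera calls.

### The job

Get the cell counter ready for the next slide: with closed fingertips gently press the round key down and let it spring back up, then do the same with the long bar key to confirm, and draw the hand clear. Press no other key, grasp nothing, and leave everything else as it stands.

Things in the scene. Friction and masses are not known exactly. Their poses are not given: they have to be found in the camera images.
- counter: desktop cell counter, fixed, left or right of the middle microscope: white case 150 mm deep (x), 212 mm wide (y), flat deck at 45 mm height, 63 mm high hump with the display along its rear (+x), starting 36 mm behind the row of keys. Five black keys: four in a row along y, 46 mm apart, in any order; a long bar nearer the robot. Origin under its centre on the worktop; x to the rear, y along the row
- key_round_top (a point): the round key of the row, a disc 28 mm across. Origin at the centre of the key's top face (14 mm above the deck when the key is up; it sinks as the key is pressed). Axes as the counter's.
- key_round (a joint): travel of that key (round), m: 0 up, 0.010 fully down; it moves straight down against a spring (about 1.2 N to start, 4.2 N fully down, then a hard stop) and springs back up by itself
- key_square_top (a point): the square key of the row, 26x26 mm. Origin at the centre of the key's top face (14 mm above the deck when the key is up; it sinks as the key is pressed). Axes as the counter's.
- key_square (a joint): travel of that key (square), m: 0 up, 0.010 fully down; it moves straight down against a spring (about 1.2 N to start, 4.2 N fully down, then a hard stop) and springs back up by itself
- key_triangle_top (a point): the triangular key of the row, a three-cornered cap about 28 to 32 mm across. Origin at the centre of the key's top face (14 mm above the deck when the key is up; it sinks as the key is pressed). Axes as the counter's.
- key_triangle (a joint): travel of that key (triangle), m: 0 up, 0.010 fully down; it moves straight down against a spring (about 1.2 N to start, 4.2 N fully down, then a hard stop) and springs back up by itself
- key_cross_top (a point): the cross key of the row, a plus sign 30x30 mm with arms 10 mm wide. Origin at the centre of the key's top face (14 mm above the deck when the key is up; it sinks as the key is pressed). Axes as the counter's.
- key_cross (a joint): travel of that key (cross), m: 0 up, 0.010 fully down; it moves straight down against a spring (about 1.2 N to start, 4.2 N fully down, then a hard stop) and springs back up by itself
- key_bar_top (a point): the long bar key, 18 mm (x) by 96 mm (y), its centre line 52 mm in front (-x) of the row of four. Origin at the centre of the key's top face (14 mm above the deck when the key is up; it sinks as the key is pressed). Axes as the counter's.
- key_bar (a joint): travel of the bar key, m: 0 up, 0.010 fully down; it moves straight down against a spring (about 1.2 N to start, 4.2 N fully down, then a hard stop) and springs back up by itself
- microscope: the middle microscope, fixed: it fills about 345 mm (x) by 220 mm (y), 417 mm high, so the hand has to pass above it, drawn in towards the robot (wall cabinets hang behind, about 0.65 m up). Origin under its middle on the worktop
- stereo_microscope: stereo microscope, fixed, at the left: fills 270 mm (x) by 226 mm (y), 276 mm high. Origin under its middle
- microscope_b: the right microscope, fixed: fills about 345 mm (x) by 205 mm (y), 415 mm high. Origin under its middle
- cover_box: small white box of cover glasses, 35x29x18 mm, standing on the counter's deck beside the bar key (to the bar's +y end); origin under its centre
- stopper: black rubber stopper, 22 mm across, 25 mm high, standing on the deck beside the other end of the bar key; origin under its centre
- brown_bottle: brown dropper bottle, 32 mm across, 88 mm high, on the worktop behind the counter; origin under its centre
- clear_bottle: clear dropper bottle, 32 mm across, 88 mm high, on the worktop behind the counter; origin under its centre
- slide_mailer: flat pale blue slide mailer, 30x82x9 mm, on the worktop in front of the counter; origin under its centre
- petri_dish: petri dish, 95 mm across, 17 mm high, on the worktop on the other side of the middle microscope from the counter; origin under its centre
- eyepiece: black spare eyepiece, 35 mm across, 52 mm high, standing near the petri dish; origin under its centre
- loupe: folding loupe, 27x64x12 mm, lying near the petri dish; origin under its centre

How it is judged (in metres and radians):
On the way, in this order (a step that is already met when the one before it is completed fails the run):
1. the round key is pressed at least half-way down (5 mm) by the fingers while the bar key is up (value of joint key_round above 0.005 m and value of joint key_bar below 0.002 m and contact force between the fingers and anything else above 0.5 N), for 0.04 s.
2. the round key has come back up, the bar key not yet pressed (value of joint each of key_round, key_bar below 0.002 m), for 0.04 s.
3. the bar key is pressed at least half-way down (5 mm) by the fingers while the round key is up (value of joint key_bar above 0.005 m and value of joint key_round below 0.002 m and contact force between the fingers and anything else above 0.5 N), for 0.04 s.
At the end, for the whole second after the job is handed in: Round key, then bar key were each pressed at least 5 mm by the fingers and released; all five keys are up again (within 2 mm) and each loose thing is within 12 mm of where it stood (all of step 2 and value of joint each of key_square, key_triangle, key_cross below 0.002 m and distance of each of cover_box, stopper, brown_bottle, clear_bottle, slide_mailer, petri_dish, eyepiece, loupe from where it was at the start of the episode below 0.012 m); the robot touches nothing.
It fails at once if another key (square, triangular, cross) is pressed by more than 3 mm (value of joint any of key_square, key_triangle, key_cross above 0.003 m).
It fails at once if round key and bar key are down together (value of joint each of key_round, key_bar above 0.003 m).
It fails at once if the fingers press on anything harder than 30 N (contact force between the fingers and anything else above 30 N).
It fails at once if a loose thing is shifted, lifted or carried by more than 15 mm (distance of any of cover_box, stopper, brown_bottle, clear_bottle, slide_mailer, petri_dish, eyepiece, loupe from where it was at the start of the episode above 0.015 m).
It also fails if it takes over 48 s, if anything falls off the work surface, if the arm or the gripper's body presses on something with over 40 N, if the wrist force passes 120 N, or if a joint passes its speed limit or range.

## Working session

There is one attempt and no reset: what is moved stays moved. The work goes in short steps, Python scripts to look and compute and a shell command to move; the robot and the scene stay as the last step left them, time stands still between calls to the robot, and variables do not carry over. Pictures are saved under pics/ and viewed, on a budget of 10 in all, crops included, one or two more only if the job needs it, and the job is handed in when it is done.

```bash
mkdir -p pics; cat > h.py <<'E'
import numpy as np,cv2
from bench import manip
from scipy.spatial.transform import Rotation as R
def shot(n,f):
    s=manip.observe(); c=manip.read_camera(n)
    T=np.eye(4)
    if n=="wrist":
        T[:3,:3]=R.from_quat(s["ee_rot"]).as_matrix();T[:3,3]=s["tool_pos"];T=T@np.array(c["mount"])
    else: T=np.linalg.inv(np.array(c["view"]))
    cv2.imwrite(f"pics/{f}.png",c["image"][:,:,::-1])
    np.savez(f"pics/{f}.npz",r=c["range_z"],T=T,f=240/np.tan(np.radians(c["fov_y"])/2),cx=c["cx"],cy=c["cy"],im=c["image"])
def pt(f,u,v,z=None):
    d=np.load(f"pics/{f}.npz"); T=d["T"]
    ray=np.array([(u-d["cx"])/d["f"],(v-d["cy"])/d["f"],1])
    w=T[:3,:3]@ray
    k=(z-T[2,3])/w[2] if z is not None else np.median(d["r"][v-1:v+2,u-1:u+2])
    return np.round(T[:3,3]+k*w,1)
E
python3 - <<'E'
from h import *
s=manip.observe()
for k in("time","tool_pos","ee_rot","wrist_force","finger_gap","joint_pos"):print(k,s[k])
print(R.from_quat(s["ee_rot"]).as_matrix().round(3))
shot("scene","scene0");shot("side","side0")
E
```

```text
time 0.0
tool_pos [254.51206119 624.76060015 247.60243948]
ee_rot [ 1.92203670e-01  9.81354839e-01 -6.51456667e-04 -7.48146866e-05]
wrist_force [ 0.33332497  0.53616475 -1.13277919]
finger_gap 85.58455585884253
joint_pos [-1.33348864  0.42674903  0.0738471   1.60659949 -0.03409213  1.11081489
 -0.0670823 ]
[[-0.926  0.377 -0.   ]
 [ 0.377  0.926 -0.001]
 [-0.    -0.001 -1.   ]]
```

View pics/scene0.png

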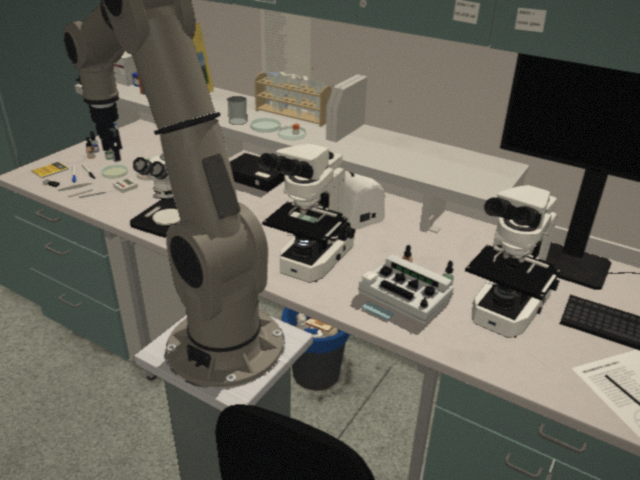

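The counter is right of the middle microscope, at about pixel (405,290). I'll enlarge it.

```bash
python3 - <<'E'
from h import *
im=cv2.imread("pics/scene0.png")[235:335,345:465]
cv2.imwrite("pics/crop0.png",cv2.resize(im,None,fx=6,fy=6,interpolation=cv2.INTER_CUBIC))
for n,u,v in[("mic",305,155),("mic base",300,265),("deck",408,280),("stereo",150,165),("micb",525,200)]:print(n,pt("scene0",u,v))
E
```

```text
mic [333.  -11.2 382.5]
mic base [317.   -7.5  54.9]
deck [ 431.3 -284.3   45.7]
stereo [291.7 508.  230.4]
micb [ 407.6 -542.3  384.6]
```

View pics/crop0.png

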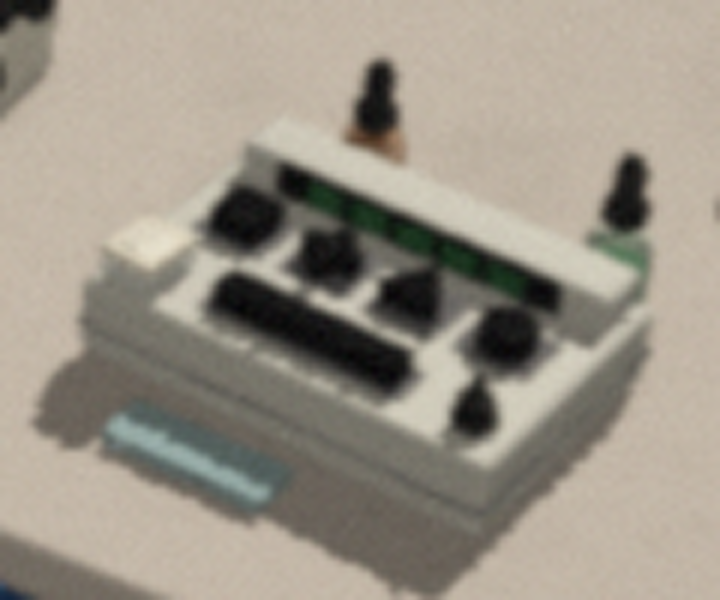

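```bash
python3 - <<'E'
from h import *
P=dict(L=(247,212),k2=(333,253),k3=(413,293),Rr=(509,330),barL=(228,290),barR=(397,368))
for n,(u,v) in P.items(): print(n,pt("scene0",345+u/6,235+v/6,59))
d=np.load("pics/scene0.npz")
# highest microscope region footprint
v,u=np.mgrid[120:330,220:460]; r=d["r"][120:330,220:460]
q=np.stack([(u-d["cx"])/d["f"]*r,(v-d["cy"])/d["f"]*r,r],-1)@d["T"][:3,:3].T+d["T"][:3,3]
m=(q[...,2]>60)&(q[...,2]<450)&(q[...,0]>200)&(q[...,0]<650)&(abs(q[...,1])<140)&(r>0)
print(q[m].min(0),q[m].max(0))
E
```

```text
L [ 421.5 -221.7   59. ]
k2 [ 414.5 -268.5   59. ]
k3 [ 406.9 -311.3   59. ]
Rr [ 405.4 -357.9   59. ]
barL [ 363.5 -241.5   59. ]
barR [ 353.6 -328.1   59. ]
[ 220.60667883 -139.8092862    60.00742945] [649.95030745 104.95949127 413.16339804]
```

View pics/side0.png

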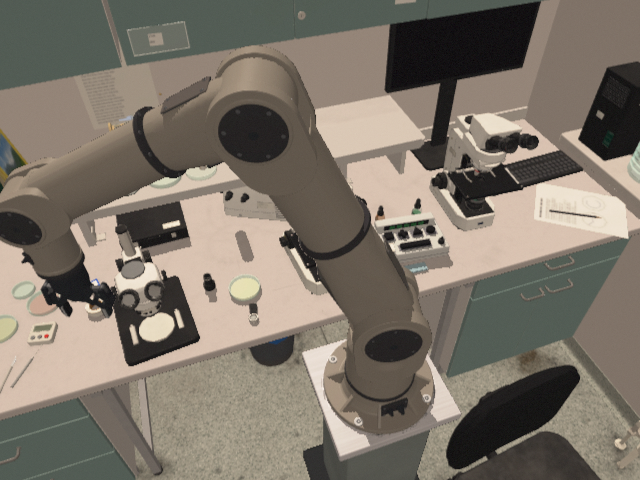

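```bash
python3 -m pendant '{"slide":[[0,0,-0.12],[0,0,-0.24],[0,0,-0.36],[0,0,-0.48],[0,0,-0.484],[-0.08,-0.08,-0.484],[-0.16,-0.16,-0.484],[-0.24,-0.235,-0.484],[-0.32,-0.31,-0.484],[-0.4,-0.385,-0.484],[-0.48,-0.46,-0.484],[-0.515,-0.492,-0.484]],"roll":[0,0,0,0,0,0.2,0.4,0.6,0.8,1,1,1],"jaw":[-1,-1,-1,-1,-1,-1,-1,-1,-1,-1,-1,-1]}'; python3 -c "
from h import *
s=manip.observe();print(s['joint_pos']);print(R.from_quat(s['ee_rot']).as_matrix().round(3))"
```

```text
time: 1.6
tool_pos: [401.4, 296.9, 489.7]
ee_rot: [0.441, 0.897, -0.001, 0.0]
wrist_force: [-0.2, 0.5, 0.1]
finger_gap: -0.1
[-1.09297809 -0.01208194  0.32561509  1.63503063  0.00435104  1.51933304
 -0.11067387]
[[-0.611  0.792 -0.001]
 [ 0.792  0.611 -0.001]
 [-0.001 -0.001 -1.   ]]
```

```bash
python3 -m pendant '{"slide":[[-0.1,-0.033,0],[-0.2,-0.066,0],[-0.3,-0.1,0],[-0.396,-0.132,0],[-0.47,-0.185,0],[-0.54,-0.24,0],[-0.62,-0.295,0],[-0.688,-0.344,0],[-0.75,-0.42,0],[-0.8,-0.475,0],[-0.847,-0.53,0],[-0.847,-0.53,0]],"roll":[0.1,0.2,0.3,0.4,0.5,0.6,0.7,0.8,0.9,1,1,1],"jaw":[-1,-1,-1,-1,-1,-1,-1,-1,-1,-1,-1,-1]}'; python3 -c "
from h import *
s=manip.observe();print(s['joint_pos']);print(R.from_quat(s['ee_rot']).as_matrix().round(3))"
```

```text
time: 3.1
tool_pos: [449.0, -202.8, 489.8]
ee_rot: [0.66, 0.751, -0.001, -0.0]
wrist_force: [-0.0, 1.1, 0.0]
finger_gap: 0.2
[-0.64040981 -0.08512646  0.88401526  1.66894122  0.06722189  1.52757786
  0.36791426]
[[-0.129  0.992 -0.001]
 [ 0.992  0.129 -0.001]
 [-0.001 -0.001 -1.   ]]
```

```bash
python3 -m pendant '{"slide":[[-0.09,-0.045,0],[-0.18,-0.09,0],[-0.27,-0.134,0],[-0.27,-0.134,0.12],[-0.27,-0.134,0.24],[-0.27,-0.134,0.36],[-0.27,-0.134,0.48],[-0.27,-0.134,0.48],[-0.27,-0.134,0.48]],"roll":[0.1,0.2,0.3,0.4,0.48,0.48,0.48,0.48,0.48],"jaw":[-1,-1,-1,-1,-1,-1,-1,-1,-1]}'; python3 -c "
from h import *
s=manip.observe();print(s['joint_pos']);print(R.from_quat(s['ee_rot']).as_matrix().round(3));shot('wrist','w0')"
```

```text
time: 4.22
tool_pos: [400.3, -346.0, 251.8]
ee_rot: [0.749, 0.663, -0.001, 0.001]
wrist_force: [-0.3, 0.3, 0.2]
finger_gap: 0.1
[-0.28201684  0.30108427  1.06362911  1.96929153 -0.30303025  1.04190149
  0.79551417]
[[ 0.122  0.993 -0.   ]
 [ 0.993 -0.122 -0.002]
 [-0.002 -0.    -1.   ]]
```

View pics/w0.png

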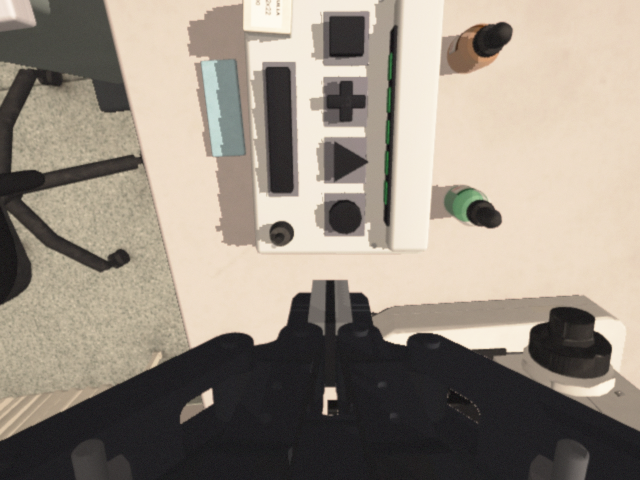

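The round key is the row's last one, at (345,217), with the triangle, cross and square above it. The bar is centred at (280,130), the stopper is at (281,233), and the box is at the bar's far end.

```bash
python3 - <<'E'
from h import *
A=manip.observe(); M=R.from_quat(A["ee_rot"]).as_matrix()
for n,u,v in[("round",345,217),("tri",348,161),("square",347,36),("bar",280,130),("barlo",280,190),("barhi",280,69),("stopper",281,233),("b",430,330)]:
    p=pt("w0",u,v,59); print(n,p,pt("w0",u,v),"tool shift/500",((p-A["tool_pos"])@M/500).round(3))
E
```

```text
round [ 411.5 -355.3   59. ] [ 411.5 -355.2   59.2] tool shift/500 [-0.015  0.023  0.387]
tri [ 419.  -310.2   59. ] [ 418.9 -310.1   59.5] tool shift/500 [0.077 0.027 0.386]
square [ 428.1 -220.    59. ] [ 428.1 -220.1   59.4] tool shift/500 [0.258 0.023 0.386]
bar [ 369. -280.   59.] [ 369.  -280.    58.8] tool shift/500 [ 0.124 -0.079  0.386]
barlo [ 361.7 -326.6   59. ] [ 361.8 -326.5   59.4] tool shift/500 [ 0.03  -0.083  0.386]
barhi [ 375.8 -236.3   59. ] [ 375.8 -236.3   58.8] tool shift/500 [ 0.213 -0.077  0.386]
stopper [ 356.9 -362.4   59. ] [ 357.2 -362.    60.6] tool shift/500 [-0.042 -0.083  0.387]
b [ 475.6 -467.8   59. ] [ 476.1 -469.2   56.6] tool shift/500 [-0.222  0.178  0.387]
```

```bash
python3 -m pendant '{"slide":[[-0.016,0.021,0.1],[-0.016,0.021,0.2],[-0.016,0.021,0.28],[-0.016,0.021,0.32],[-0.016,0.021,0.325],[-0.016,0.021,0.325]],"roll":[0,0,0,0,0,0],"jaw":[-1,-1,-1,-1,-1,-1]}'; python3 -c "
from h import *
shot('wrist','w1');shot('side','s1')
a=cv2.imread('pics/w1.png')[60:420,60:600]
b=cv2.resize(cv2.imread('pics/s1.png')[180:290,350:470],None,fx=2.18*1.5,fy=2.18*1.5,interpolation=cv2.INTER_CUBIC)[:360]
b=cv2.resize(b,(260,240));a=cv2.resize(a,(540,360));o=np.zeros((360,800,3),np.uint8);o[:,:540]=a;o[:240,540:]=b
cv2.imwrite('pics/v1.png',o)"
```

```text
time: 5.03
tool_pos: [411.2, -356.2, 91.4]
ee_rot: [0.749, 0.663, 0.0, 0.002]
wrist_force: [0.9, 0.7, 0.2]
finger_gap: 0.3
```

View pics/v1.png

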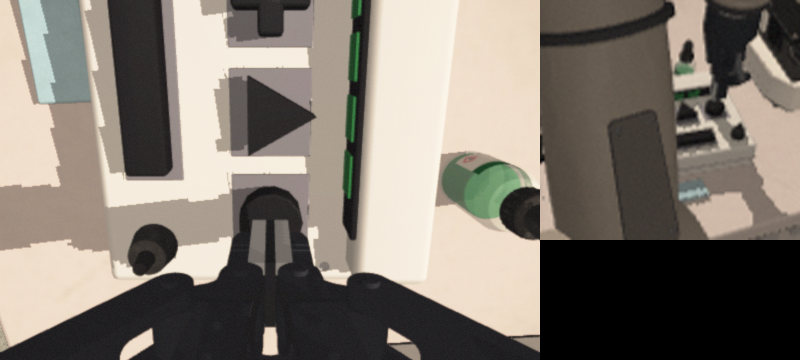

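The closed tips are over the round key, clear of the stopper and the triangle. Now I'll press gently.

```bash
python3 -m pendant '{"slide":[[0,0,0.015],[0,0,0.026],[0,0,0.032],[0,0,0.037],[0,0,0.041],[0,0,0.045],[0,0,0.045],[0,0,0.045]],"roll":[0,0,0,0,0,0,0,0],"jaw":[-1,-1,-1,-1,-1,-1,-1,-1]}'; python3 -c "
from h import *
shot('side','s2')"
```

```text
time: 6.12
tool_pos: [411.1, -356.2, 68.8]
ee_rot: [0.749, 0.663, 0.0, 0.002]
wrist_force: [-0.6, 2.4, 3.3]
finger_gap: 0.5
```

The 3.3 N reading agrees with about 7 mm of travel. I'll release and go over the bar.

```bash
python3 -m pendant '{"slide":[[0,0,-0.03],[0,0,-0.08],[0,0,-0.09],[0.07,-0.05,-0.09],[0.139,-0.102,-0.09],[0.139,-0.102,-0.06],[0.139,-0.102,-0.045],[0.139,-0.102,-0.045]],"roll":[0,0,0,0,0,0,0,0],"jaw":[-1,-1,-1,-1,-1,-1,-1,-1]}'; python3 -c "
from h import *
shot('wrist','w2')"
```

```text
time: 7.18
tool_pos: [368.8, -281.8, 90.6]
ee_rot: [0.749, 0.662, -0.0, 0.002]
wrist_force: [0.4, -0.9, 0.2]
finger_gap: -0.0
```

View pics/w2.png

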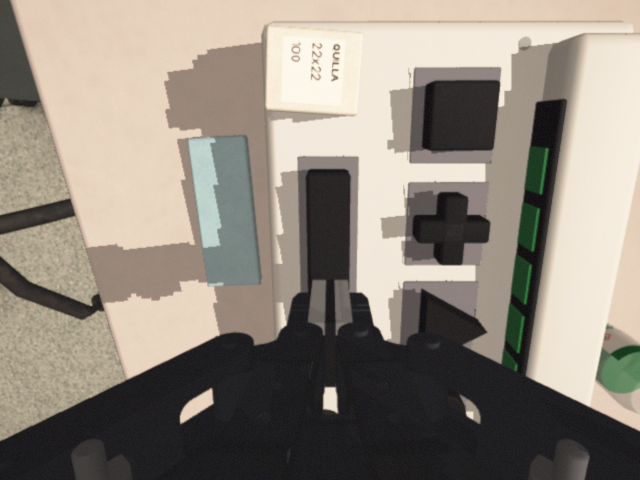

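The tips (330,285) sit on the bar's centre line (u≈329), clear of the box and the triangle.

```bash
python3 -m pendant '{"slide":[[0,0,0.015],[0,0,0.026],[0,0,0.032],[0,0,0.037],[0,0,0.041],[0,0,0.044],[0,0,0.044],[0,0,0.044]],"roll":[0,0,0,0,0,0,0,0],"jaw":[-1,-1,-1,-1,-1,-1,-1,-1]}'
```

```text
time: 8.22
tool_pos: [368.9, -282.1, 69.0]
ee_rot: [0.749, 0.662, -0.0, 0.002]
wrist_force: [-2.7, -0.9, 3.9]
finger_gap: 0.2
```

Pressed, with 3.9 N at about 7 mm. Drawing clear, straight up.

```bash
python3 -m pendant '{"slide":[[0,0,-0.03],[0,0,-0.1],[0,0,-0.2],[0,0,-0.3],[0,0,-0.4],[0,0,-0.4],[0,0,-0.4]],"roll":[0,0,0,0,0,0,0],"jaw":[-1,-1,-1,-1,-1,-1,-1]}'; python3 -c "
from h import *
shot('wrist','w3')
for n,u,v in []: pass"
```

```text
time: 9.1
tool_pos: [368.7, -280.6, 268.8]
ee_rot: [0.749, 0.663, 0.001, 0.002]
wrist_force: [-0.3, 0.7, -1.5]
finger_gap: -0.0
```

View pics/w3.png

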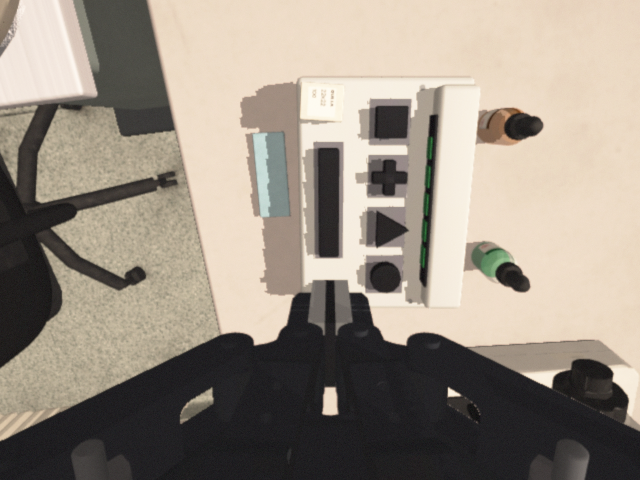

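```bash
python3 - <<'E'
from h import *
for n,u,v in[("round",384,277),("tri",389,229),("cross",389,178),("square",391,122),("bar",329,200),("box",320,103)]:print(n,pt("w3",u,v))
shot("scene","scene1")
print("stopper before/after",pt("scene0",424,303),pt("scene1",424,303))
d=abs(cv2.imread("pics/scene0.png")[270:330,350:458].astype(int)-cv2.imread("pics/scene1.png")[270:330,350:458]).max(2);print("max img diff near stopper",d[28:40,66:84].max())
print(manip.hand_in())
E
```

```text
round [ 410.  -353.5   59.6]
tri [ 418.2 -309.3   59. ]
cross [ 421.7 -264.6   59.4]
square [ 427.1 -219.3   59. ]
bar [ 369.  -277.2   59.2]
box [ 371.5 -197.9   63.6]
stopper before/after [ 347.6 -366.8   58.1] [ 347.8 -366.7   57.9]
max img diff near stopper 13
the job is handed in; nothing more can be done
None
```

I pressed the round key and then the bar key with closed fingertips, let each spring back, and lifted the hand about 200 mm straight up. The job is handed in at about 9 s, and it reports no verdict.

- **Presses:** each went down about 7 mm. That is estimated from the tip height and the wrist force, 3.3 N on the round key and 3.9 N on the bar. The force sensor's own noise is about 1 N.
- **Final check:** all five key tops read 59.0–59.6 mm, so they are all up. The stopper reads the same before and after. The box, mailer and bottles look undisturbed in the last picture. I did not re-measure the petri dish, eyepiece or loupe; the hand passed well above their side of the bench.
- **Disagreement:** the scene and wrist cameras differed by about 6 mm in x on the key positions. I used the wrist camera, and close-up views showed the tips over both keys before pressing.

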